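# Dry-fit the scenery of a modular diorama board

## Robot

A 7-joint arm with a two-finger parallel gripper is mounted at the origin on a cart in front of the work surface, level with it; the furniture and walls round the work are solid. World frame = base frame: x ahead of the robot, y to its left, z up, the work surface at z = 0. Lengths are in m, angles in rad, forces in N, time in s.
With the tool pointing down it reaches from about 0.4 to 0.9 m from the base axis. Payload 5.6 kg.
Tool frame: the origin (TCP) lies midway between the tips of the shut fingers; the grasp point (between the pads) lies 19 mm behind it; z points along the fingers, y is the line along which they close (so a half turn about z gives the same grasp; the last joint's range is limited). The gripper opens to 92 mm and grips with 3 to 60 N. Pads are 20 mm wide; open, the fingers measure 128 mm over their backs; the gripper's body (75 mm by 189 mm) begins 69 mm behind the grasp point.
Start: joints at [1.084, 0.468, -0.012, 1.603, 0.006, 1.071, -0.056], TCP at [0.279, -0.587, 0.215] pointing down, gripper open.
Joint ranges: [-2.53, 2.53], [-0.31, 2.02], [-1.57, 1.55], [0.28, 2.44], [-1.29, 4.43], [0.15, 1.84], [-2.92, 2.92]. Speed limits (rad/s): [2.57, 2.57, 3.14, 3.14, 3.14, 3.14, 3.14].

## Interface

Orientations are given as a unit quaternion [x, y, z, w].
In Python, from bench import sense, cams, manip, spot_in, outline_of gives the robot as it stands. The module is installed in compiled form; this text tells all that it offers.
- The arm moves only by the tool jog_arm, never from a script. Its arguments are lists of equal length, an entry for each row: "jaw": the opening, from -1 (shut) to 1 (fully open); "linear": the shift along the world's x, y, z in mm, a list of three; "twist": the turn about the world's z in degrees. A call has exactly 5 rows; each row is the pose to reach, as a shift and turn from the pose commanded when the call began; what a row does not reach only later rows make up. A row lasts 1/8 s, in which the tool goes at most 62.5 mm and 10.7 degrees, less where a joint would pass 70% of its speed; a pose out of reach is approached as far as the arm can. A call with a gripper value outside its range is refused whole. The fingers move at their own pace and stop on an object; the grip force is fixed at half the most. Time passes only in rows, so rows that repeat a pose let the fingers close, or fill a call up. It gives the time, the measured TCP pose, the force, the opening and the grip force at its end, in the units of the state.
- sense(): the state, without advancing time (a new reading comes with each control period).
- cams.snapshot(name): name is "scene" or "top" or "wrist"; returns the picture (420x560x3 uint8, blue, green, red); there is no depth.
- cams.camera_params(name): a dict with "fov_y" (degrees; the focal length in pixels is half the picture's height over the tangent of half this angle, whatever the lens; pixels are square), "cx", "cy" (the principal point, pixels), "k1" (the pictures are not rectified: a ray, as slopes to the right and down, at radius r is drawn at 1 + k1 r^2 times it, then the intrinsics apply), "R" (3x3) and "t" (3): a world point X has camera coordinates R X + t; the wrist camera has in their place "T_tool_cam" (4x4, takes a point from camera to tool coordinates, whose origin is the TCP and whose axes are the flange's). Camera axes: x right, y down, z forward; pixel columns grow to the right and rows downward; lengths in m; the calibration is good to about 2 mm. A picture is of the moment at which its call begins: read the wrist's pose just before it. camera_params takes no time and is no camera call.
- manip.sign_off(): hands the job in; it is judged then, once.
Trained networks look in the newest picture that a camera, given by its name, has taken for a name from the list of things; names that differ only in an ending like _2 or _b are one class to them, and where a whole thing is asked for, a point or a joint stands for the part that bears it (a point fixed in the world has none). Each returns a list of dicts, best first, with "p" (0 to 1); they miss things now and then, are a little off and sometimes report something else, mostly with a low value. They report only what shows in the picture. A call takes as long as a camera call. They do not tell look-alikes from the thing itself.
- spot_in(camera, name): "location" ([x, y, z] in m, in the coordinates of the camera as it stood for that picture, good to about 4 mm: the middle of the surface that is visible of it).
- outline_of(camera, name): "mask" (420x560 bool, what is visible of it).
The state is a dict: "clock": time; "joint_positions": joint angles; "qvel": joint speeds; "tau": joint torques, N m; "ee_pos": TCP position; "eef_rot": TCP orientation; "contact_force": force on the tool from outside, world axes, zero at the start; "wrist_torque": the same for the moment, N m; "opening": opening from 0.0 (shut) to 1.0 (fully open); "gripper_force": force on a finger pad.
Only numpy, scipy, OpenCV 4.12 (cv2) and the standard library are available. Lean on these libraries where they do the work, as an engineer would, in place of code of your own. Each camera call takes 0.05 s, during which the arm holds its last target. There are 200 camera calls.

## Task

Dry-fit the scenery on the three board sections before it is glued: bed the tower and the ruined wall each flat in the cork cut-out of its own shape, and set the foam hill cap upright on the middle of the foam block already fixed to the third section. Once the tower is standing in its bed, stand the figure with its cork plug upright in the middle of the tower's flat top. Leave the paint pot and the small tin at the front of the desk where they are.

Things in the scene. Friction and masses are not known exactly. Their poses are not given: they have to be found in the camera images.
- tower: Round watchtower of grey cast plaster, 52 mm high, about 0.09 kg: round foot 58 mm across and 7 mm high, shaft 44 mm, flaring to a flat solid round platform 60 mm across whose straight rim spans heights 41 to 52 mm (grip it across this rim). Origin: centre of the underside, z up; same all round.
- wall: Ruined gable wall of grey cast plaster, about 0.08 kg: flat footing 28 mm (x) by 88 mm (y) and 6 mm high; on it the wall, 14 mm thick in x and 76 mm long in y, 30 to 38 mm high at the ends and 54 mm high over the middle 36 mm, where it is best pinched across its thickness. Origin: centre of the footing's underside, z up, y along the wall. Either way round will do.
- hill_cap: Small carved block of light blue-grey insulation foam, 63 mm (x) by 73 mm (y) by 46 mm high, about 0.04 kg, with flat top and bottom and slightly uneven sides; grip it across the 63 mm. Origin: centre of its underside, z up.
- figure: Small dark painted miniature on a light brown cork plug, 66 mm high in all, about 0.05 kg: the plug is round, 38 mm across and 15 mm high; the miniature's 33 mm round base and its body above stay within the plug's width. Grip the plug. Origin: centre of the plug's underside, z up; no front or back.
- tower_section: Square board section, 136 x 136 mm, 15 mm high: 9 mm plywood under a 6 mm brown cork sheet; fixed to the desk. Origin: centre of its underside, z up. In the middle of its cork is a round cut-out 70 mm across, 6 mm deep, for the tower's foot; its floor is the plywood at 9 mm.
- wall_section: Square board section, 136 x 136 mm, 15 mm high: 9 mm plywood under a 6 mm brown cork sheet; fixed to the desk. Origin: centre of its underside, z up. In the middle of its cork is a rectangular cut-out 40 mm (x) by 100 mm (y), 6 mm deep, for the wall's footing; its floor is the plywood at 9 mm.
- hill_section: Square board section, 136 x 136 mm, 15 mm high: 9 mm plywood under a 6 mm brown cork sheet; fixed to the desk. Origin: centre of its underside, z up. No cut-out: on its middle a large carved block of light blue-grey foam is fixed, 85 mm (x) by 121 mm (y), 33 mm high, one corner cut away; its top is flat at 48 mm above the origin. The hill cap belongs on the middle of this top.
- paint_pot: Bystander: black round paint pot, 34 mm across, 36 mm high, loose near the front edge left of the middle, among the pieces. Origin: centre of its underside.
- lid_tin: Bystander: flat pale round tin, 31 mm across, 11 mm high, loose near the front edge right of the middle, among the pieces. Origin: centre of its underside.
Mind the look-alikes: they are no part of the job. Leave any green look-alike of the hill_cap alone.

How it is judged:
On the way, in this order (a step that is already met when the one before it is completed fails the run):
1. the tower stands in the round cut-out, let go (horizontal distance between tower and tower_section below 0.012 m and z of tower in the frame of tower_section between 0.006 and 0.0115 m and angle between tower's own z axis and vertical below 0.12 rad and contact force between the fingers and tower below 0.3 N), for 0.2 s.
2. the figure stands on the tower's platform, let go (horizontal distance between tower and tower_section below 0.012 m and z of tower in the frame of tower_section between 0.006 and 0.0115 m and angle between each of tower, figure's own z axis and vertical below 0.12 rad and horizontal distance between figure and tower below 0.012 m and z of figure in the frame of tower between 0.048 and 0.056 m and contact force between the fingers and figure below 0.3 N), for 0.2 s.
At the end, for the whole second after the job is handed in: tower and wall stand upright on the floors of their own cut-outs, the wall in line with its own; the hill cap stands on the foam block within 15 mm of the section's middle; the figure stands on the tower within 12 mm of the middle of its top; all upright, let go and at rest (horizontal distance between tower and tower_section below 0.012 m and z of tower in the frame of tower_section between 0.006 and 0.0115 m and angle between each of tower, figure, wall, hill_cap's own z axis and vertical below 0.12 rad and horizontal distance between figure and tower below 0.012 m and z of figure in the frame of tower between 0.048 and 0.056 m and horizontal distance between wall and wall_section below 0.012 m and z of wall in the frame of wall_section between 0.006 and 0.0115 m and angle between the y axis of wall and the y axis of wall_section, either way round below 0.2 rad and horizontal distance between hill_cap and hill_section below 0.015 m and z of hill_cap in the frame of hill_section between 0.043 and 0.053 m and linear speed of each of tower, figure, wall, hill_cap below 0.02 m/s); the robot touches nothing.
It fails at once if the paint pot is pushed more than 30 mm away or knocked over (distance of paint_pot from where it was at the start of the episode above 0.03 m or angle between paint_pot's own z axis and vertical above 0.5 rad).
It fails at once if the small tin is pushed more than 30 mm away or knocked over (distance of lid_tin from where it was at the start of the episode above 0.03 m or angle between lid_tin's own z axis and vertical above 0.5 rad).
It also fails if it takes over 128 s, if anything falls off the work surface, if the arm or the gripper's body presses on something with over 40 N, if the wrist force passes 120 N, or if a joint passes its speed limit or range.

## Working session

There is one attempt and no reset: what is moved stays moved. The work goes in short steps, Python scripts to look and compute and a tool call to move; the robot and the scene stay as the last step left them, time stands still between calls to the robot, and variables do not carry over. Pictures are saved under pics/ and viewed, at most 14 in all, crops included, and the job is handed in when it is done.

Besides the shell and the picture viewer there is one more tool, called after ">>>" as name(argument=value, ...), one argument or row to a line, values as JSON. jog_arm: Moves the arm, as the interface text tells. Its arguments: {"type":"object","properties":{"jaw":{"type":"array","items":{"type":"number"}},"linear":{"type":"array","items":{"type":"array","items":{"type":"number"}}},"twist":{"type":"array","items":{"type":"number"}}},"required":["jaw","linear","twist"]}

```bash
mkdir -p pics
cat > h.py <<'E'
import numpy as np, cv2
from bench import sense, cams, manip, spot_in, outline_of
from scipy.spatial.transform import Rotation as Ro
def cam(name):
    p=cams.camera_params(name); f=210/np.tan(np.radians(p["fov_y"])/2)
    if "R" in p: R=np.array(p["R"]);t=np.array(p["t"]); return f,p,R.T,-R.T@t
    s=sense(); T=np.eye(4);T[:3,:3]=Ro.from_quat(s["eef_rot"]).as_matrix();T[:3,3]=s["ee_pos"]
    M=T@np.array(p["T_tool_cam"]); return f,p,M[:3,:3],M[:3,3]
def pix2w(c,uv,z):
    f,p,R,o=c; uv=np.atleast_2d(np.asarray(uv,float))
    d=(uv-[p["cx"],p["cy"]])/f; s=d.copy()
    for _ in range(20): s=d/(1+p["k1"]*(s**2).sum(1,keepdims=True))
    r=np.c_[s,np.ones(len(s))]@R.T
    return o+r*((z-o[2])/r[:,2])[:,None]
def w2pix(c,X):
    f,p,R,o=c; q=(np.atleast_2d(X)-o)@R; s=q[:,:2]/q[:,2:]
    return f*s*(1+p["k1"]*(s**2).sum(1,keepdims=True))+[p["cx"],p["cy"]]
E
cat > a.py <<'E'
from h import *
print(sense()["clock"])
for n in ("scene","top"):
    im=cams.snapshot(n); cv2.imwrite(f"pics/{n}0.png",cv2.resize(im,(800,600)))
    c=cam(n); print(n,c[3].round(3))
    for k in ["tower","wall","hill_cap","figure","tower_section","wall_section","hill_section","paint_pot","lid_tin"]:
        for r in spot_in(n,k):
            if r["p"]>.2: 
                w=c[2]@np.array(r["location"])+c[3]; print(k,round(r["p"],2),w.round(3),w2pix(c,w).round()[0])
E
python3 a.py
```

```text
0.0
scene [-0.02   0.537  0.748]
tower 0.81 [0.433 0.129 0.053] [258. 251.]
wall 0.79 [0.444 0.364 0.024] [171. 317.]
wall 0.55 [ 0.429 -0.1    0.043] [323. 209.]
hill_cap 0.96 [ 0.431 -0.101  0.045] [323. 207.]
hill_cap 0.94 [ 0.568 -0.398  0.043] [350. 143.]
figure 0.63 [ 0.444 -0.346  0.02 ] [372. 173.]
tower_section 0.72 [0.597 0.016 0.018] [247. 205.]
wall_section 0.76 [ 0.628 -0.193  0.016] [292. 169.]
hill_section 0.8 [0.59  0.217 0.035] [187. 240.]
paint_pot 0.78 [0.427 0.246 0.03 ] [220. 288.]
top [ 0.381 -0.035  1.593]
wall 0.74 [0.453 0.355 0.023] [159. 225.]
hill_cap 0.59 [ 0.44  -0.115  0.046] [305. 230.]
hill_cap 0.56 [ 0.578 -0.405  0.046] [396. 187.]
figure 0.4 [ 0.449 -0.352  0.022] [379. 228.]
tower_section 0.91 [0.607 0.013 0.017] [265. 178.]
wall_section 0.74 [0.434 0.242 0.037] [193. 231.]
wall_section 0.68 [ 0.63  -0.202  0.014] [332. 172.]
hill_section 0.7 [0.614 0.208 0.044] [204. 174.]
paint_pot 0.53 [0.434 0.239 0.035] [194. 231.]
lid_tin 0.57 [ 0.447 -0.237  0.012] [343. 228.]
```

View pics/scene0.png

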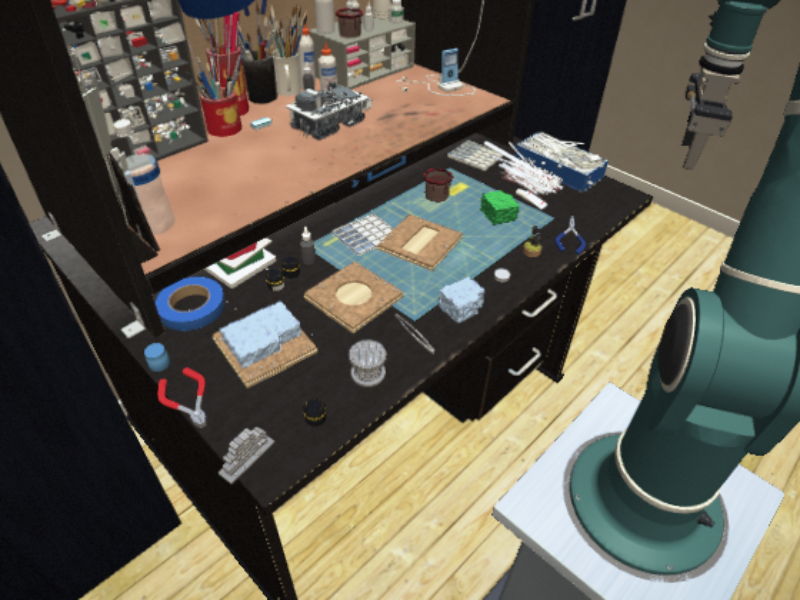

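```bash
cat > b.py <<'E'
from h import *
im=cams.snapshot("top"); cv2.imwrite("pics/topc.png",cv2.resize(im[120:270,120:440],(800,375),interpolation=cv2.INTER_CUBIC))
c=cam("top"); print(sense()["eef_rot"],sense()["ee_pos"], cams.camera_params("wrist"))
E
python3 b.py
```

```text
[ 9.75488988e-01  2.20048251e-01 -1.17262928e-05  2.42200931e-05] [ 0.27905233 -0.58704457  0.21460455] {'fov_y': 69.83061490028058, 'cx': 276.81890207698194, 'cy': 211.20716799163975, 'k1': -0.02693707243033588, 'T_tool_cam': array([[ 4.26048223e-04, -9.70766248e-01, -2.40026479e-01,
         6.72156996e-02],
       [ 9.99999807e-01,  5.22126257e-04, -3.36689548e-04,
         7.43301425e-04],
       [ 4.52170977e-04, -2.40026290e-01,  9.70766283e-01,
        -1.70090532e-01],
       [ 0.00000000e+00,  0.00000000e+00,  0.00000000e+00,
         1.00000000e+00]])}
```

View pics/topc.png

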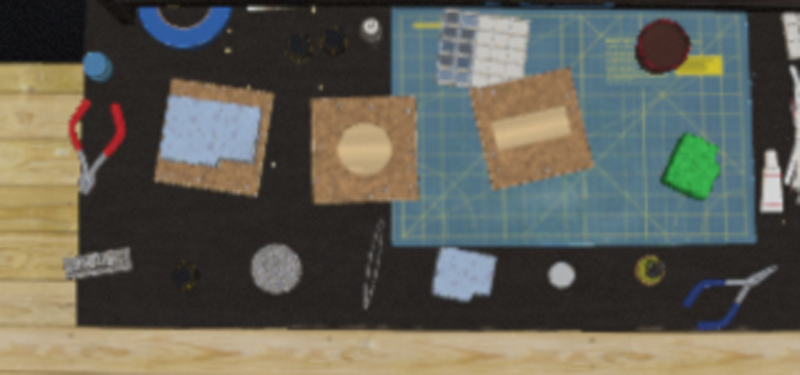

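The scene picture (560x420 pixels) has five pieces that matter:
- **Tower:** grey, at (258,251).
- **Wall:** grey, at (171,317).
- **Hill cap:** blue-grey foam block at (323,207). The green block at (350,143) is the look-alike, to be left alone.
- **Figure:** on its plug at (372,173).
- **Sections:** hill, tower and wall, left to right.

Next I'll get the arm over the work for a closer wrist view.

>>> jog_arm(
  jaw=[1,1,1,1,1],
  linear=[
    [20,40,50],
    [50,90,80],
    [80,140,100],
    [110,190,120],
    [140,240,130],
  ],
  twist=[-5,-10,-15,-20,-25.4],
)

```text
clock: 1.68
ee_pos: [0.419, -0.3475, 0.3457]
eef_rot: [1.0, -0.002, 0.001, 0.001]
contact_force: [1.9, -0.9, 0.2]
opening: 0.997
gripper_force: 0.0
```

>>> jog_arm(
  jaw=[1,1,1,1,1],
  linear=[
    [10,58,0],
    [20,116,0],
    [30,174,0],
    [40,232,0],
    [40,290,0],
  ],
  twist=[0,0,0,0,0],
)

```text
clock: 2.3
ee_pos: [0.4582, -0.0568, 0.3445]
eef_rot: [1.0, 0.0, 0.0, 0.0]
contact_force: [1.0, -0.2, -0.5]
opening: 1.002
gripper_force: 0.0
```

>>> jog_arm(
  jaw=[1,1,1,1,1],
  linear=[
    [0,50,0],
    [0,100,0],
    [0,110,0],
    [0,110,0],
    [0,110,0],
  ],
  twist=[0,0,0,0,0],
)

```text
clock: 2.92
ee_pos: [0.4581, 0.0494, 0.3441]
eef_rot: [1.0, -0.001, -0.0, 0.0]
contact_force: [0.4, -0.3, 0.1]
opening: 0.998
gripper_force: 0.0
```

```bash
cat > look.py <<'E'
from h import *
import sys
# look.py tag scale names...
c=cam("wrist"); im=cams.snapshot("wrist"); tag=sys.argv[1]
s=sense(); print(round(s["clock"],2),s["ee_pos"].round(4) if hasattr(s["ee_pos"],'round') else s["ee_pos"],Ro.from_quat(s["eef_rot"]).as_matrix()[:,0].round(3))
cv2.imwrite(f"pics/{tag}.png",cv2.resize(im,(800,600),interpolation=cv2.INTER_CUBIC)); cv2.imwrite(f"pics/{tag}_raw.png",im)
np.save(tag+".npy",np.r_[c[2],c[3][None]])
Z=dict(tower=.052,wall=.054,hill_cap=.046,figure=.05,tower_section=.015,wall_section=.015,hill_section=.048,paint_pot=.036,lid_tin=.011)
for k in sys.argv[2:]:
    for r in outline_of("wrist",k)[:2]:
        if r["p"]<.3: continue
        m=r["mask"].astype(np.uint8); cs=max(cv2.findContours(m,0,1)[0],key=cv2.contourArea)[:,0]
        w=pix2w(c,cs+0.0,Z[k])[:,:2]
        (cx,cy),(a,b),an=cv2.minAreaRect((w*1000).astype(np.float32))
        print(k,round(r["p"],2),"px",cs.mean(0).round(),"rect@z",Z[k],round(cx),round(cy),"size",round(a),round(b),"ang",round(an,1))
E
python3 look.py w1 tower wall hill_cap figure tower_section wall_section hill_section paint_pot lid_tin
```

```text
2.98 [0.4581 0.0494 0.3441] [ 1.    -0.002 -0.   ]
tower 0.95 px [231. 188.] rect@z 0.052 448 121 size 60 65 ang 44.2
wall 0.59 px [ 94. 182.] rect@z 0.054 459 335 size 27 93 ang 7.7
hill_cap 0.85 px [551. 103.] rect@z 0.046 575 -356 size 81 44 ang 11.7
hill_cap 0.67 px [376. 189.] rect@z 0.046 442 -110 size 82 64 ang 78.4
figure 0.56 px [519. 184.] rect@z 0.05 456 -337 size 35 72 ang 0.0
tower_section 0.64 px [300.  84.] rect@z 0.015 603 13 size 137 138 ang 1.8
wall_section 0.58 px [438.  65.] rect@z 0.015 632 -201 size 136 142 ang 13.5
hill_section 0.8 px [174.  74.] rect@z 0.048 613 200 size 137 126 ang 82.3
paint_pot 0.87 px [162. 191.] rect@z 0.036 441 235 size 30 42 ang 25.7
lid_tin 0.79 px [446. 187.] rect@z 0.011 443 -240 size 31 36 ang 0.1
lid_tin 0.52 px [ 95. 182.] rect@z 0.011 454 362 size 32 103 ang 9.5
```

View pics/w1.png

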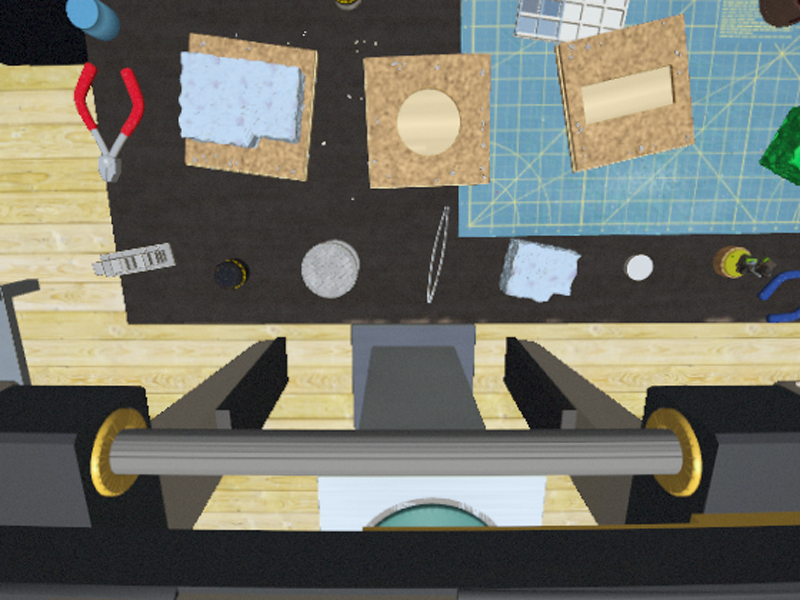

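The wrist picture (800x600) shows the tower at (330,268), the round cut-out at (428,122) and the rectangular cut-out at (628,95). The blue-grey cap is at (540,270), the tin at (638,267) and the figure at (737,262). The green look-alike at (785,145) is the wrong colour. I'll go over the tower.

>>> jog_arm(
  jaw=[1,1,1,1,1],
  linear=[
    [-5,25,-50],
    [-13,50,-105],
    [-15,72,-155],
    [-15,72,-170],
    [-15,72,-170],
  ],
  twist=[0,0,0,0,0],
)

```text
clock: 4.05
ee_pos: [0.4431, 0.1225, 0.174]
eef_rot: [1.0, 0.0, -0.001, 0.0]
contact_force: [-0.0, -0.1, 0.6]
opening: 1.004
gripper_force: 0.0
```

```bash
cat > cut.py <<'E'
from h import *
import sys
# cut-outs and blobs by colour in a saved wrist picture
tag=sys.argv[1]; im=cv2.imread(f"pics/{tag}_raw.png"); M=np.load(tag+".npy"); p=cams.camera_params("wrist")
c=(210/np.tan(np.radians(p["fov_y"])/2),p,M[:3],M[3])
hsv=cv2.cvtColor(im,cv2.COLOR_BGR2HSV)
def blob(u,v,z,dv=22):
    u,v=int(u*.7),int(v*.7); m=np.zeros((422,562),np.uint8); t=cv2.GaussianBlur(im,(3,3),0)
    cv2.floodFill(t,m,(u,v),0,(dv,)*3,(dv,)*3,4|cv2.FLOODFILL_FIXED_RANGE|cv2.FLOODFILL_MASK_ONLY|(255<<8))
    m=cv2.morphologyEx(m[1:-1,1:-1],cv2.MORPH_CLOSE,np.ones((5,5)))
    cs=max(cv2.findContours(m,0,1)[0],key=cv2.contourArea)[:,0]
    w=(pix2w(c,cs+0.,z)[:,:2]*1000).astype(np.float32); print((u,v),"z",z,[np.round(x,1) for x in cv2.minAreaRect(w)],"circ",np.round(cv2.minEnclosingCircle(w)[0],1),round(cv2.minEnclosingCircle(w)[1],1))
for a in sys.argv[2:]: blob(*map(float,a.split(",")))
E
python3 cut.py w1 428,122,.013 628,95,.013 638,267,.011 240,90,.048,45 540,270,.046,45
python3 look.py w2 tower
```

```text
(299, 85) z 0.013 [array([603.9,  13. ]), array([64.7, 64.7]), np.float64(36.0)] circ [602.5  13.2] 33.7
(439, 66) z 0.013 [array([ 632.8, -202.6]), array([36.1, 94.7]), np.float64(13.3)] circ [ 632.3 -203. ] 49.2
(446, 186) z 0.011 [array([ 443.6, -242. ]), array([26.3, 25.8]), np.float64(7.3)] circ [ 443.2 -241.9] 13.9
(168, 62) z 0.048 [array([618.1, 207.9]), array([117.7,  82.6]), np.float64(82.2)] circ [619.7 208. ] 68.5
(378, 189) z 0.046 [array([ 441.6, -113.8]), array([70.4, 60.4]), np.float64(78.7)] circ [ 442.1 -113. ] 42.5
4.1 [0.444  0.1226 0.1751] [ 1.    -0.001  0.001]
tower 0.76 px [277. 201.] rect@z 0.052 447 122 size 60 60 ang 44.7
```

View pics/w2.png

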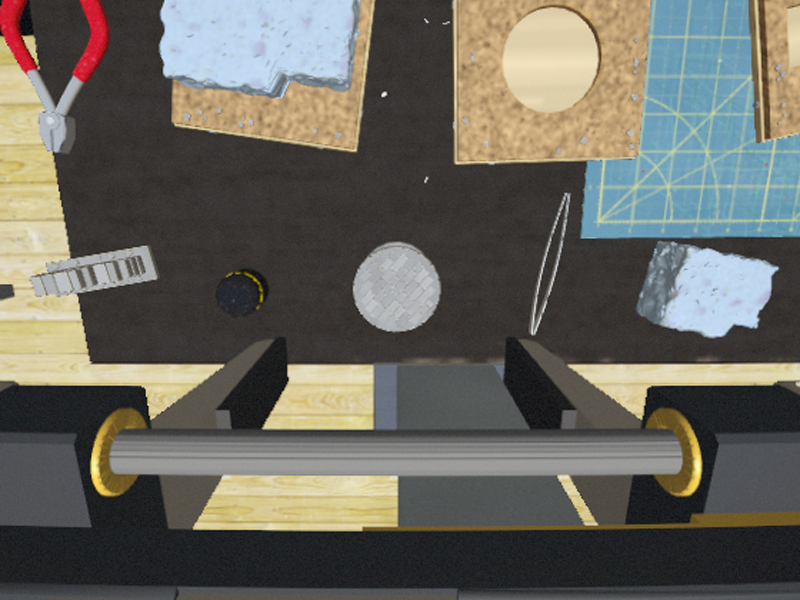

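The tower's top disc is centred at (397,289), between the open fingers. I'll go down and grip.

>>> jog_arm(
  jaw=[1,1,1,1,1],
  linear=[
    [2,0,-50],
    [2,0,-100],
    [2,0,-135],
    [2,0,-147],
    [2,0,-147],
  ],
  twist=[0,0,0,0,0],
)

```text
clock: 4.78
ee_pos: [0.446, 0.123, 0.028]
eef_rot: [1.0, -0.0, 0.001, -0.0]
contact_force: [0.0, 0.5, 0.5]
opening: 1.0
gripper_force: 0.0
```

>>> jog_arm(
  jaw=[0.2,0.2,0.2,0.2,0.2],
  linear=[
    [0,0,0],
    [0,0,0],
    [0,0,0],
    [0,0,0],
    [0,0,0],
  ],
  twist=[0,0,0,0,0],
)

```text
clock: 5.4
ee_pos: [0.4454, 0.123, 0.0278]
eef_rot: [1.0, 0.0, 0.0, 0.0]
contact_force: [-0.9, -1.0, 7.1]
opening: 0.635
gripper_force: 30.0
```

>>> jog_arm(
  jaw=[0,0,0,0,0],
  linear=[
    [0,0,40],
    [0,0,80],
    [30,-20,100],
    [70,-50,110],
    [110,-80,110],
  ],
  twist=[0,0,0,0,0],
)

```text
clock: 6.02
ee_pos: [0.5565, 0.0424, 0.1383]
eef_rot: [1.0, 0.0, 0.001, 0.0]
contact_force: [0.9, 0.2, -1.2]
opening: 0.635
gripper_force: 30.0
```

>>> jog_arm(
  jaw=[0,0,0,0,0],
  linear=[
    [30,-20,0],
    [47,-30,0],
    [47,-30,-20],
    [47,-30,-40],
    [47,-30,-40],
  ],
  twist=[0,0,0,0,0],
)

```text
clock: 6.65
ee_pos: [0.599, 0.0139, 0.0943]
eef_rot: [1.0, 0.001, -0.003, -0.0]
contact_force: [-0.8, 0.3, -0.5]
opening: 0.639
gripper_force: 30.0
```

```bash
python3 look.py w3 tower tower_section
```

```text
6.7 [0.6002 0.014  0.0957] [ 1.     0.002 -0.003]
tower 0.98 px [277. 255.] rect@z 0.052 584 13 size 83 85 ang 0.2
tower_section 0.7 px [278. 179.] rect@z 0.015 622 14 size 100 134 ang 1.9
```

View pics/w3.png

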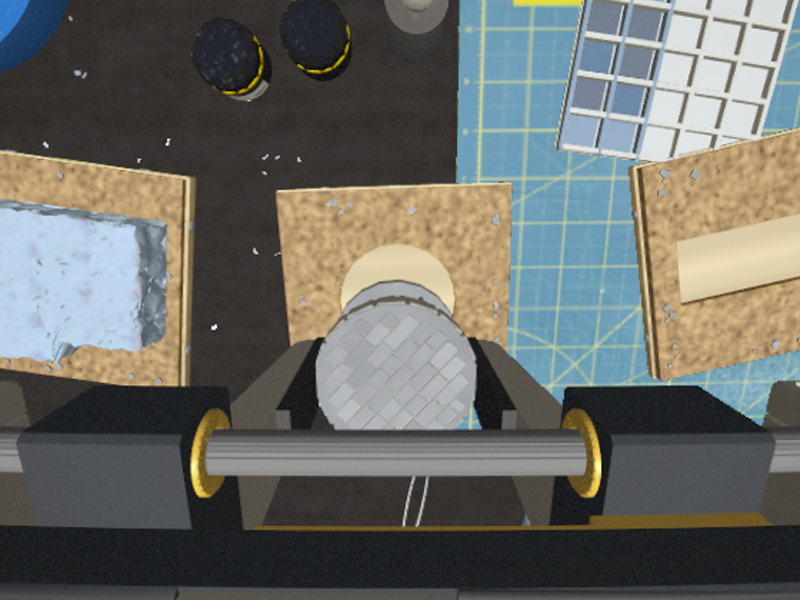

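The tower is held upright at (397,370), and the cut-out's far edge is visible at (398,244).

```bash
cat > pt.py <<'E'
from h import *
import sys
tag=sys.argv[1]; M=np.load(tag+".npy"); p=cams.camera_params("wrist")
c=(210/np.tan(np.radians(p["fov_y"])/2),p,M[:3],M[3])
for a in sys.argv[2:]:
    u,v,z=map(float,a.split(",")); print(a,(pix2w(c,[u*.7,v*.7],z)[0]*1000).round(1))
E
python3 pt.py w3 398,244,.015 341,290,.015 455,290,.015 395,185,.015 282,260,.015 511,260,.015 396,302,.121 316,370,.121 477,370,.121
```

```text
398,244,.015 [638.8  12.   15. ]
341,290,.015 [611.4  45.7  15. ]
455,290,.015 [611.6 -22.   15. ]
395,185,.015 [671.8  13.8  15. ]
282,260,.015 [629.3  79.8  15. ]
511,260,.015 [629.7 -54.1  15. ]
396,302,.121 [631.2  13.2 121. ]
316,370,.121 [605.9  41.8 121. ]
477,370,.121 [606.1 -15.9 121. ]
```

>>> jog_arm(
  jaw=[0,0,0,0,0],
  linear=[
    [2,-1,-25],
    [2,-1,-45],
    [2,-1,-55],
    [2,-1,-59],
    [2,-1,-60],
  ],
  twist=[0,0,0,0,0],
)

```text
clock: 7.42
ee_pos: [0.6042, 0.0123, 0.0374]
eef_rot: [1.0, 0.0, 0.0, -0.0]
contact_force: [1.3, -0.6, -1.2]
opening: 0.64
gripper_force: 30.0
```

>>> jog_arm(
  jaw=[0,1,1,1,1],
  linear=[
    [0,0,-1],
    [0,0,-1],
    [0,0,-1],
    [0,0,-1],
    [0,0,-1],
  ],
  twist=[0,0,0,0,0],
)

```text
clock: 8.05
ee_pos: [0.604, 0.0121, 0.0363]
eef_rot: [1.0, 0.0, 0.0, 0.0]
contact_force: [0.2, 0.4, 1.0]
opening: 0.997
gripper_force: 0.0
```

>>> jog_arm(
  jaw=[1,1,1,1,1],
  linear=[
    [0,0,30],
    [0,0,80],
    [0,-40,130],
    [-15,-90,180],
    [-30,-140,200],
  ],
  twist=[0,0,0,0,0],
)

```text
clock: 8.68
ee_pos: [0.5757, -0.1248, 0.2372]
eef_rot: [1.0, 0.001, 0.002, 0.0]
contact_force: [0.4, -0.4, -0.1]
opening: 0.999
gripper_force: 0.0
```

>>> jog_arm(
  jaw=[1,1,1,1,1],
  linear=[
    [-20,-55,-10],
    [-40,-110,-20],
    [-65,-160,-30],
    [-100,-215,-40],
    [-128,-224,-50],
  ],
  twist=[0,0,0,0,0],
)

```text
clock: 9.3
ee_pos: [0.4446, -0.3526, 0.184]
eef_rot: [1.0, -0.003, -0.0, 0.001]
contact_force: [-0.1, -0.4, -0.4]
opening: 0.999
gripper_force: 0.0
```

```bash
python3 look.py w4 tower figure lid_tin wall_section tower_section
```

```text
9.35 [ 0.4399 -0.3526  0.1823] [ 1.    -0.008 -0.006]
figure 0.62 px [280. 193.] rect@z 0.05 456 -356 size 34 32 ang 44.7
lid_tin 0.64 px [183. 198.] rect@z 0.011 443 -244 size 31 31 ang 89.6
wall_section 0.9 px [135.  42.] rect@z 0.015 614 -210 size 105 138 ang 13.3
tower_section 0.74 px [ 5. 79.] rect@z 0.015 577 -66 size 19 84 ang 78.4
```

View pics/w4.png

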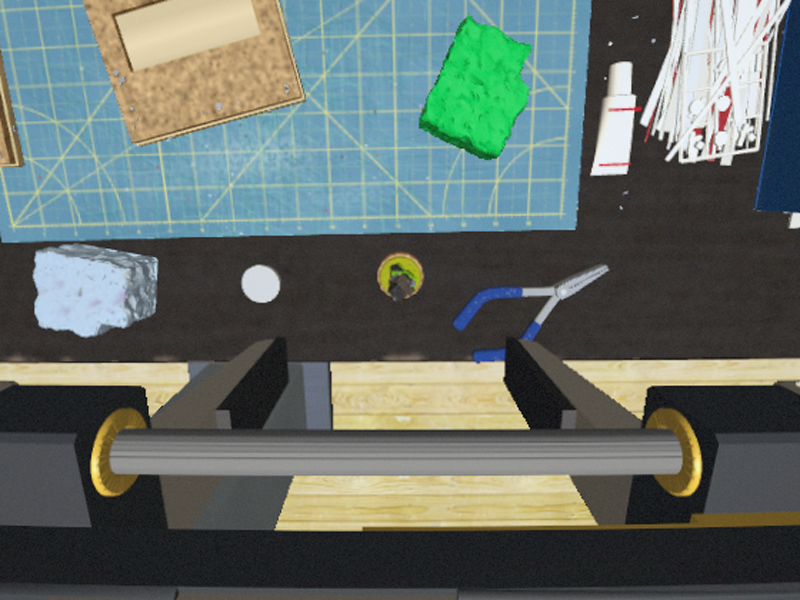

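The figure's plug is at (400,275) and the tin is clear at (261,284). The pliers' handles begin at (455,325) and (475,357).

```bash
python3 pt.py w4 377,275,.015 425,275,.015 400,252,.015 400,299,.015 455,325,.01 460,305,.01 490,290,.01 475,357,.01 530,330,.01 520,292,.01 242,284,.011 280,284,.011
```

```text
377,275,.015 [ 450.2 -338.5   15. ]
425,275,.015 [ 450. -377.   15.]
400,252,.015 [ 468.6 -357.    15. ]
400,299,.015 [ 430.3 -356.9   15. ]
455,325,.01 [ 406.5 -402.9   10. ]
460,305,.01 [ 423.8 -406.6   10. ]
490,290,.01 [ 436.4 -430.8   10. ]
475,357,.01 [ 377.9 -420.8   10. ]
530,330,.01 [ 401.8 -466.2   10. ]
520,292,.01 [ 434.6 -455.6   10. ]
242,284,.011 [ 442.6 -227.9   11. ]
280,284,.011 [ 442.4 -259.1   11. ]
```

>>> jog_arm(
  jaw=[0.3,0.3,0.3,0.3,0.3],
  linear=[
    [3,-5,-30],
    [3,-5,-60],
    [3,-5,-90],
    [3,-5,-100],
    [3,-5,-100],
  ],
  twist=[0,0,0,0,0],
)

```text
clock: 10.22
ee_pos: [0.4509, -0.3527, 0.0846]
eef_rot: [1.0, 0.001, 0.0, -0.0]
contact_force: [-0.8, -0.4, 0.6]
opening: 0.652
gripper_force: 0.0
```

>>> jog_arm(
  jaw=[0.3,0.3,0.3,0.3,0.3],
  linear=[
    [-1,-4,-30],
    [-1,-4,-55],
    [-1,-4,-70],
    [-1,-4,-80],
    [-1,-4,-80],
  ],
  twist=[0,0,0,0,0],
)

```text
clock: 10.85
ee_pos: [0.4492, -0.3574, 0.0046]
eef_rot: [1.0, 0.0, -0.0, -0.0]
contact_force: [-0.4, -0.3, 0.2]
opening: 0.648
gripper_force: 0.0
```

>>> jog_arm(
  jaw=[-0.4,-0.4,-0.4,-0.4,-0.4],
  linear=[
    [0,0,0],
    [0,0,0],
    [0,0,0],
    [0,0,0],
    [0,0,0],
  ],
  twist=[0,0,0,0,0],
)

```text
clock: 11.48
ee_pos: [0.4493, -0.3577, 0.0051]
eef_rot: [1.0, 0.0, 0.0, 0.0]
contact_force: [-1.8, 0.1, 6.3]
opening: 0.396
gripper_force: 30.1
```

>>> jog_arm(
  jaw=[-0.5,-0.5,-0.5,-0.5,-0.5],
  linear=[
    [0,0,40],
    [0,0,90],
    [20,50,130],
    [40,100,150],
    [60,155,160],
  ],
  twist=[0,0,0,0,0],
)

```text
clock: 12.1
ee_pos: [0.51, -0.2013, 0.166]
eef_rot: [1.0, -0.0, 0.001, 0.001]
contact_force: [0.5, 0.5, -1.0]
opening: 0.392
gripper_force: 30.0
```

>>> jog_arm(
  jaw=[-0.5,-0.5,-0.5,-0.5,-0.5],
  linear=[
    [25,55,0],
    [50,110,0],
    [75,165,0],
    [90,210,0],
    [95,215,0],
  ],
  twist=[0,0,0,0,0],
)

```text
clock: 12.72
ee_pos: [0.604, 0.0177, 0.1642]
eef_rot: [1.0, 0.004, -0.0, -0.001]
contact_force: [-0.9, -0.1, -0.0]
opening: 0.397
gripper_force: 30.0
```

>>> jog_arm(
  jaw=[-0.5,-0.5,-0.5,-0.5,-0.5],
  linear=[
    [0,0,0],
    [0,0,0],
    [0,0,0],
    [0,0,0],
    [0,0,0],
  ],
  twist=[0,0,0,0,0],
)

```text
clock: 13.35
ee_pos: [0.6039, 0.0121, 0.1647]
eef_rot: [1.0, -0.0, 0.0, 0.0]
contact_force: [-0.1, 0.6, -0.8]
opening: 0.391
gripper_force: 30.0
```

```bash
python3 look.py w5 tower figure tower_section
```

```text
13.4 [0.604  0.0122 0.1646] [ 1. -0.  0.]
tower 0.58 px [276. 204.] rect@z 0.052 611 12 size 55 62 ang 0.0
figure 0.68 px [277. 262.] rect@z 0.05 548 12 size 84 64 ang 0.0
tower_section 0.62 px [276. 187.] rect@z 0.015 611 14 size 124 135 ang 1.7
tower_section 0.62 px [474. 169.] rect@z 0.015 634 -200 size 136 140 ang 13.6
```

View pics/w5.png

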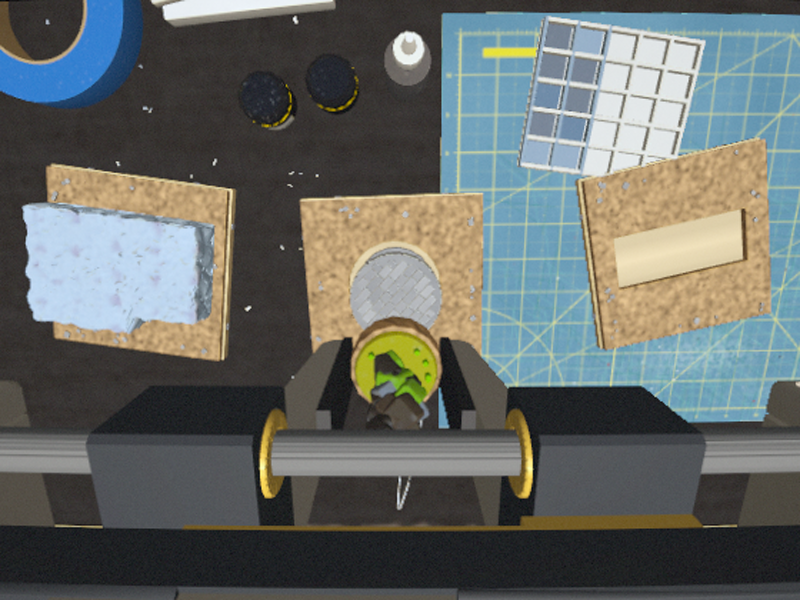

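The tower sits in its cut-out, with its platform at (396,290). The figure hangs upright in the grip, with the plug's far edge at (397,318).

```bash
python3 pt.py w5 396,250,.061 350,292,.061 442,292,.061 397,319,.175 351,360,.175 442,360,.175;python3 cut.py w5 680,248,.013 120,260,.048,45
```

```text
396,250,.061 [637.7  11.2  61. ]
350,292,.061 [610.3  41.2  61. ]
442,292,.061 [610.3 -18.8  61. ]
397,319,.175 [625.1  10.9 175. ]
351,360,.175 [608.1  29.1 175. ]
442,360,.175 [608.1  -7.  175. ]
(475, 173) z 0.013 [array([ 633.6, -202.2]), array([35.9, 95.2]), np.float64(13.4)] circ [ 633.7 -202.5] 49.4
(84, 182) z 0.048 [array([620. , 207.2]), array([118.6,  82.6]), np.float64(82.7)] circ [621.1 206.8] 68.3
```

>>> jog_arm(
  jaw=[-0.5,-0.5,-0.5,-0.5,-0.5],
  linear=[
    [1,0,-35],
    [1,0,-65],
    [1,0,-85],
    [1,0,-94],
    [1,0,-97],
  ],
  twist=[0,0,0,0,0],
)

```text
clock: 14.18
ee_pos: [0.6052, 0.0127, 0.0675]
eef_rot: [1.0, 0.0, 0.0, -0.0]
contact_force: [1.1, 1.1, -0.6]
opening: 0.391
gripper_force: 30.0
```

>>> jog_arm(
  jaw=[-0.5,-0.5,-0.5,-0.5,-0.5],
  linear=[
    [0,0,-1],
    [0,0,-1.5],
    [0,0,-1.5],
    [0,0,-1.5],
    [0,0,-1.5],
  ],
  twist=[0,0,0,0,0],
)

```text
clock: 14.8
ee_pos: [0.6051, 0.0125, 0.0662]
eef_rot: [1.0, 0.0, 0.0, 0.0]
contact_force: [-0.6, -0.2, 0.8]
opening: 0.395
gripper_force: 30.0
```

>>> jog_arm(
  jaw=[0.2,0.3,0.3,0.3,0.3],
  linear=[
    [0,0,0],
    [0,0,0],
    [0,0,0],
    [0,0,40],
    [0,0,90],
  ],
  twist=[0,0,0,0,0],
)

```text
clock: 15.42
ee_pos: [0.604, 0.0125, 0.156]
eef_rot: [1.0, 0.0, -0.001, -0.0]
contact_force: [0.5, -0.0, 0.9]
opening: 0.649
gripper_force: 0.0
```

>>> jog_arm(
  jaw=[1,1,1,1,1],
  linear=[
    [0,0,50],
    [-30,-20,70],
    [-60,-45,70],
    [-95,-70,70],
    [-130,-95,70],
  ],
  twist=[10,20,30,40,50],
)

```text
clock: 16.05
ee_pos: [0.4739, -0.0832, 0.2261]
eef_rot: [0.905, 0.425, 0.0, 0.0]
contact_force: [0.3, -1.7, 0.3]
opening: 0.999
gripper_force: 0.0
```

>>> jog_arm(
  jaw=[1,1,1,1,1],
  linear=[
    [-20,-15,-10],
    [-33,-31,-20],
    [-33,-31,-40],
    [-33,-31,-60],
    [-33,-31,-60],
  ],
  twist=[10,20,28.7,28.7,28.7],
)

```text
clock: 16.68
ee_pos: [0.441, -0.1133, 0.1652]
eef_rot: [0.773, 0.634, -0.001, -0.001]
contact_force: [-0.0, 0.5, -0.2]
opening: 0.998
gripper_force: 0.0
```

```bash
python3 look.py w6 hill_cap tower figure
```

```text
16.73 [ 0.4418 -0.1133  0.166 ] [0.195 0.981 0.   ]
hill_cap 0.7 px [278. 204.] rect@z 0.046 441 -113 size 74 62 ang 78.8
tower 0.89 px [430.  40.] rect@z 0.052 599 4 size 66 68 ang 49.9
figure 0.87 px [458.  20.] rect@z 0.05 627 13 size 41 71 ang 80.1
```

View pics/w6.png

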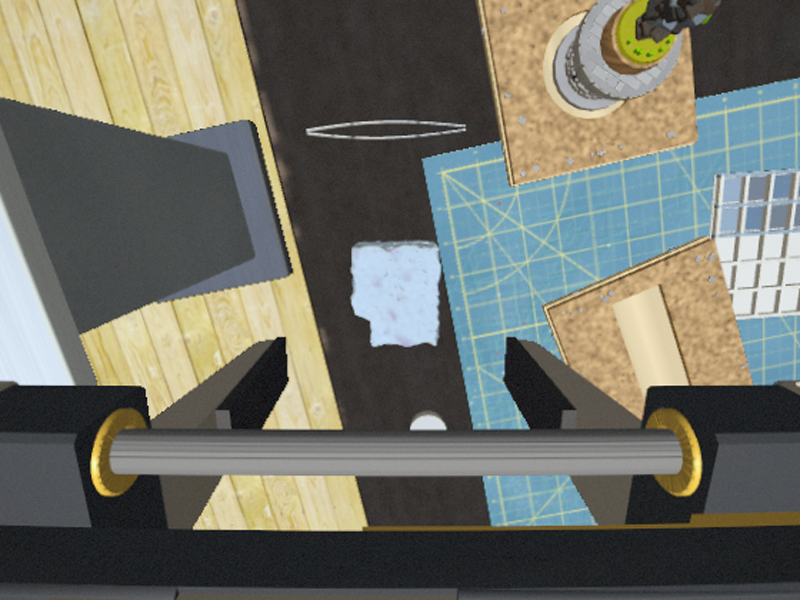

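The blue-grey cap is at (395,293), squarely between the fingers, and the figure stands on the tower at (640,45). I'll go down and grip the cap.

>>> jog_arm(
  jaw=[1,1,1,1,1],
  linear=[
    [0,0,-50],
    [0,0,-100],
    [0,0,-140],
    [0,0,-155],
    [0,0,-155],
  ],
  twist=[0,0,0,0,0],
)

```text
clock: 17.5
ee_pos: [0.4423, -0.1132, 0.0112]
eef_rot: [0.773, 0.634, -0.0, -0.0]
contact_force: [-0.2, 0.7, 0.5]
opening: 1.001
gripper_force: 0.0
```

>>> jog_arm(
  jaw=[0,0,0,0,0],
  linear=[
    [0,0,0],
    [0,0,0],
    [0,0,0],
    [0,0,0],
    [0,0,0],
  ],
  twist=[0,0,0,0,0],
)

```text
clock: 18.12
ee_pos: [0.4424, -0.1137, 0.0118]
eef_rot: [0.773, 0.634, 0.0, 0.001]
contact_force: [-0.7, 0.2, 7.3]
opening: 0.675
gripper_force: 30.0
```

>>> jog_arm(
  jaw=[0,0,0,0,0],
  linear=[
    [0,0,50],
    [0,0,100],
    [0,40,140],
    [0,90,170],
    [0,145,190],
  ],
  twist=[0,0,0,0,4],
)

```text
clock: 18.75
ee_pos: [0.4424, 0.0324, 0.2027]
eef_rot: [0.751, 0.661, 0.001, 0.001]
contact_force: [1.1, -0.1, -0.1]
opening: 0.673
gripper_force: 30.0
```

>>> jog_arm(
  jaw=[0,0,0,0,0],
  linear=[
    [25,50,0],
    [60,100,0],
    [100,140,0],
    [140,170,0],
    [178,175,-10],
  ],
  twist=[0,0,0,0,0],
)

```text
clock: 19.38
ee_pos: [0.6208, 0.2101, 0.1915]
eef_rot: [0.749, 0.662, 0.001, -0.0]
contact_force: [-0.1, -0.1, -0.8]
opening: 0.672
gripper_force: 30.0
```

>>> jog_arm(
  jaw=[0,0,0,0,0],
  linear=[
    [0,0,-30],
    [0,0,-50],
    [0,0,-50],
    [0,0,-50],
    [0,0,-50],
  ],
  twist=[0,0,0,0,0],
)

```text
clock: 20.0
ee_pos: [0.6206, 0.2068, 0.1425]
eef_rot: [0.751, 0.661, 0.001, 0.001]
contact_force: [0.3, 0.1, -0.8]
opening: 0.677
gripper_force: 30.0
```

```bash
python3 pt.py w5 48,165,.015 235,188,.015 223,360,.015; python3 look.py w7 hill_cap hill_section
```

```text
48,165,.015 [694.4 263.5  15. ]
235,188,.015 [677.1 127.6  15. ]
223,360,.015 [544.4 149.   15. ]
20.05 [0.6205 0.2067 0.1424] [0.127 0.992 0.001]
hill_cap 0.87 px [276. 249.] rect@z 0.046 616 171 size 106 119 ang 82.3
hill_section 0.77 px [269. 175.] rect@z 0.048 622 230 size 93 121 ang 82.7
```

View pics/w7.png

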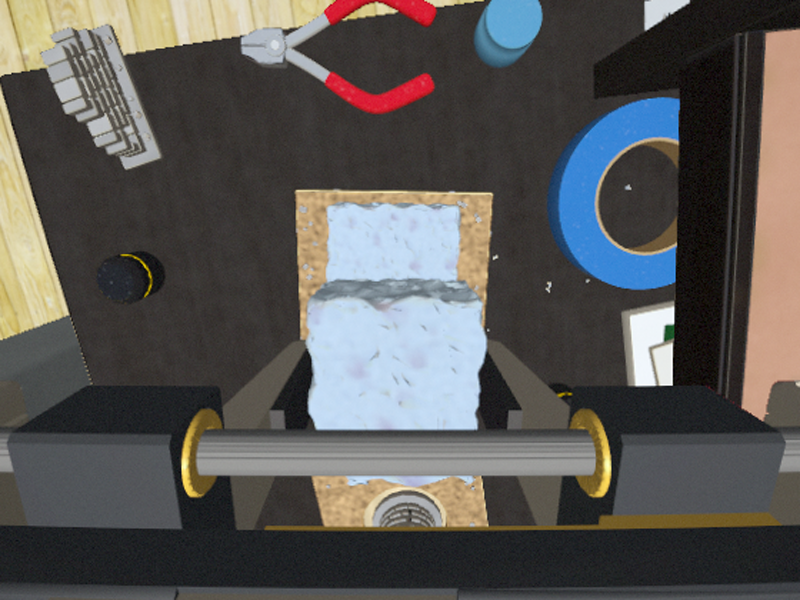

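The cap at (396,390) is held level over the foam block and in line with the section (edges at 298 and 492). I'll lower it.

>>> jog_arm(
  jaw=[0,0,0,0,0],
  linear=[
    [-1,0,-35],
    [-1,0,-60],
    [-1,0,-75],
    [-1,0,-80],
    [-1,0,-81],
  ],
  twist=[0,0,0,0,0],
)

```text
clock: 20.78
ee_pos: [0.6193, 0.2068, 0.0605]
eef_rot: [0.751, 0.661, 0.0, 0.0]
contact_force: [0.3, 0.0, 0.5]
opening: 0.672
gripper_force: 30.0
```

>>> jog_arm(
  jaw=[0,0,0,0,0],
  linear=[
    [0,0,-1],
    [0,0,-1],
    [0,0,-2],
    [0,0,-2],
    [0,0,-2],
  ],
  twist=[0,0,0,0,0],
)

```text
clock: 21.4
ee_pos: [0.6194, 0.2066, 0.0595]
eef_rot: [0.751, 0.661, 0.0, 0.0]
contact_force: [-1.5, -0.7, 6.7]
opening: 0.67
gripper_force: 30.0
```

>>> jog_arm(
  jaw=[1,1,1,1,1],
  linear=[
    [0,0,0],
    [0,0,0],
    [0,0,0],
    [0,0,40],
    [0,0,90],
  ],
  twist=[0,0,0,0,0],
)

```text
clock: 22.02
ee_pos: [0.6181, 0.2062, 0.1477]
eef_rot: [0.751, 0.661, -0.001, -0.001]
contact_force: [-0.1, -0.6, -0.3]
opening: 1.004
gripper_force: 0.0
```

>>> jog_arm(
  jaw=[1,1,1,1,1],
  linear=[
    [-20,20,40],
    [-60,50,40],
    [-100,85,40],
    [-140,120,40],
    [-169,145,40],
  ],
  twist=[4,8,12,15,15],
)

```text
clock: 22.65
ee_pos: [0.4478, 0.3532, 0.1883]
eef_rot: [0.657, 0.754, 0.0, -0.0]
contact_force: [1.4, -0.2, 0.3]
opening: 1.002
gripper_force: 0.0
```

>>> jog_arm(
  jaw=[1,1,1,1,1],
  linear=[
    [0,0,-5],
    [0,0,-5],
    [0,0,-5],
    [0,0,-5],
    [0,0,-5],
  ],
  twist=[0,0,0,0,0],
)

```text
clock: 23.28
ee_pos: [0.4505, 0.3511, 0.183]
eef_rot: [0.658, 0.753, 0.0, 0.0]
contact_force: [-0.6, -0.4, 0.3]
opening: 0.997
gripper_force: 0.0
```

```bash
python3 look.py w8 wall
```

```text
23.32 [0.4503 0.3513 0.183 ] [-0.134  0.991  0.   ]
```

View pics/w8.png

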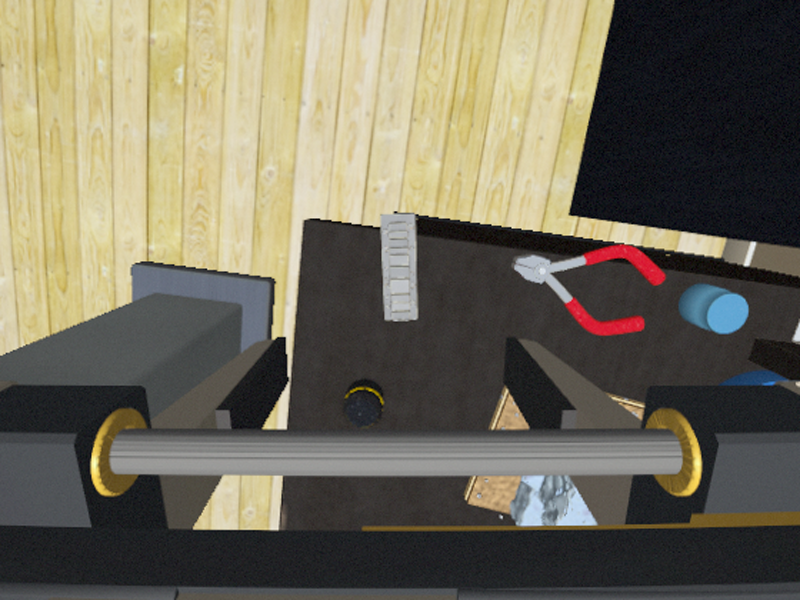

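The wall stands at (399,267), with footing corners near (381,214), (414,214), (417,319) and (387,321). The hill cap rests on its block at the lower right.

```bash
python3 pt.py w8 381,214,.006 414.5,214,.006 417.5,319,.006 387,321,.006 ; python3 cut.py w8 400,287,.02,60
cat > seg.py <<'E'
import cv2;i=cv2.imread('pics/w8_raw.png');cv2.imwrite('pics/w8c.png',cv2.resize(i[140:235,240:320],(500,594),interpolation=cv2.INTER_CUBIC))
E
python3 seg.py
```

```text
381,214,.006 [432.5 401.5   6. ]
414.5,214,.006 [458.8 405.1   6. ]
417.5,319,.006 [473.8 319.7   6. ]
387,321,.006 [448.6 314.5   6. ]
(280, 200) z 0.02 [array([364.1, 407.4]), array([293.9, 215.9]), np.float64(89.8)] circ [393.4 416.8] 157.7
```

View pics/w8c.png

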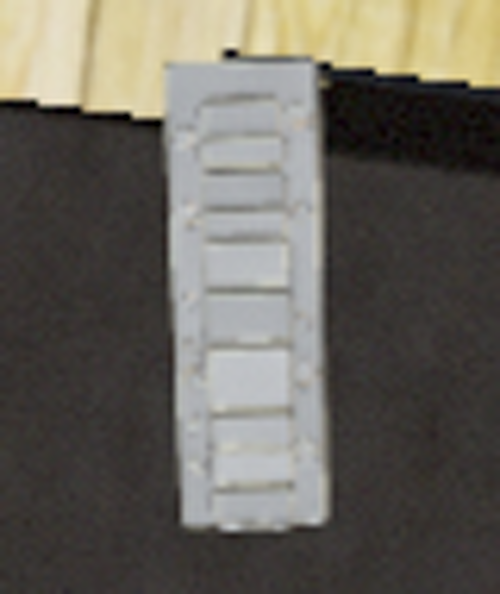

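>>> jog_arm(
  jaw=[1,1,1,1,1],
  linear=[
    [3,9,-50],
    [3,9,-100],
    [3,9,-140],
    [3,9,-160],
    [3,9,-162],
  ],
  twist=[2.5,2.5,2.5,2.5,2.5],
)

```text
clock: 24.0
ee_pos: [0.4526, 0.3604, 0.0204]
eef_rot: [0.641, 0.767, -0.001, -0.0]
contact_force: [0.5, 1.7, 1.1]
opening: 0.998
gripper_force: 0.0
```

>>> jog_arm(
  jaw=[-1,-1,-1,-1,-1],
  linear=[
    [0,0,0],
    [0,0,0],
    [0,0,0],
    [0,0,0],
    [0,0,0],
  ],
  twist=[0,0,0,0,0],
)

```text
clock: 24.62
ee_pos: [0.4531, 0.3605, 0.0212]
eef_rot: [0.641, 0.767, 0.0, 0.0]
contact_force: [0.8, -0.1, 0.9]
opening: 0.482
gripper_force: 0.0
```

>>> jog_arm(
  jaw=[-1,-1,-1,-1,-1],
  linear=[
    [0,0,0],
    [0,0,0],
    [0,0,0],
    [0,0,0],
    [0,0,0],
  ],
  twist=[0,0,0,0,0],
)

```text
clock: 25.25
ee_pos: [0.4529, 0.3605, 0.021]
eef_rot: [0.641, 0.767, -0.0, 0.0]
contact_force: [-0.4, 0.3, -0.1]
opening: 0.147
gripper_force: 30.0
```

>>> jog_arm(
  jaw=[-1,-1,-1,-1,-1],
  linear=[
    [0,0,50],
    [0,0,100],
    [0,-30,150],
    [0,-80,190],
    [0,-135,220],
  ],
  twist=[0,0,0,1,3],
)

```text
clock: 25.88
ee_pos: [0.453, 0.2262, 0.2417]
eef_rot: [0.62, 0.785, 0.001, 0.0]
contact_force: [1.1, -1.8, -1.3]
opening: 0.152
gripper_force: 30.0
```

>>> jog_arm(
  jaw=[-1,-1,-1,-1,-1],
  linear=[
    [0,-55,0],
    [0,-110,0],
    [0,-165,0],
    [0,-220,0],
    [20,-275,0],
  ],
  twist=[0,0,0,0,0],
)

```text
clock: 26.5
ee_pos: [0.4721, -0.0499, 0.2406]
eef_rot: [0.621, 0.784, -0.001, 0.001]
contact_force: [1.8, -0.0, -1.0]
opening: 0.147
gripper_force: 30.0
```

>>> jog_arm(
  jaw=[-1,-1,-1,-1,-1],
  linear=[
    [35,-40,0],
    [70,-80,-20],
    [110,-120,-40],
    [145,-145,-70],
    [160,-153,-100],
  ],
  twist=[0,0,0,0,0],
)

```text
clock: 27.12
ee_pos: [0.6341, -0.2034, 0.1384]
eef_rot: [0.622, 0.783, -0.0, 0.0]
contact_force: [0.4, -0.3, -1.0]
opening: 0.153
gripper_force: 30.0
```

>>> jog_arm(
  jaw=[-1,-1,-1,-1,-1],
  linear=[
    [0,0,-10],
    [0,0,-20],
    [0,0,-20],
    [0,0,-20],
    [0,0,-20],
  ],
  twist=[0,0,0,0,0],
)

```text
clock: 27.75
ee_pos: [0.6333, -0.2011, 0.1214]
eef_rot: [0.621, 0.784, 0.0, 0.001]
contact_force: [0.2, 1.3, -0.8]
opening: 0.146
gripper_force: 30.0
```

```bash
python3 look.py w9 wall wall_section
```

```text
27.8 [ 0.6333 -0.2011  0.1212] [-0.229  0.973 -0.001]
wall 0.82 px [276. 234.] rect@z 0.054 637 -218 size 36 110 ang 14.2
wall 0.46 px [ 77. 204.] rect@z 0.054 471 -225 size 30 26 ang 53.4
wall_section 0.55 px [276. 197.] rect@z 0.015 632 -200 size 134 128 ang 12.7
```

View pics/w9.png

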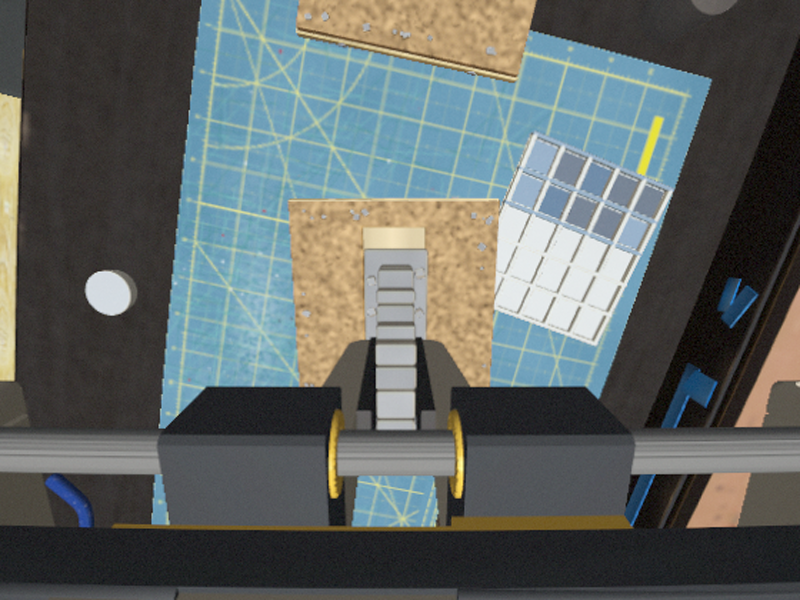

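The held wall's footing has its far edge at (397,250), spanning columns 366 to 427. The cut-out's far edge is at (394,228), spanning 363 to 425, and the angles agree.

```bash
python3 pt.py w9 366,250,.106 427,250,.106 363.5,228,.015 425,228,.015 290,201,.015 498,200,.015
python3 - <<'E'
import numpy as np
a=np.radians(103.4);L=np.array([np.cos(a),np.sin(a)]);print("axis",L)
E
```

```text
366,250,.106 [ 611.2 -161.5  106. ]
427,250,.106 [ 636.8 -155.4  106. ]
363.5,228,.015 [ 603.3 -160.5   15. ]
425,228,.015 [ 641.4 -151.6   15. ]
290,201,.015 [ 554.8 -154.6   15. ]
498,200,.015 [ 681.8 -124.1   15. ]
axis [-0.2317479   0.97277588]
```

>>> jog_arm(
  jaw=[-1,-1,-1,-1,-1],
  linear=[
    [0,-3,-35],
    [0,-3,-65],
    [0,-3,-82],
    [0,-3,-88],
    [0,-3,-90],
  ],
  twist=[0,0,0,0,0],
)

```text
clock: 28.52
ee_pos: [0.6335, -0.2039, 0.0308]
eef_rot: [0.621, 0.784, 0.0, 0.0]
contact_force: [0.6, -0.2, -1.7]
opening: 0.152
gripper_force: 30.0
```

>>> jog_arm(
  jaw=[-1,-1,-1,-1,-1],
  linear=[
    [0,0,-1],
    [0,0,-2],
    [0,0,-2],
    [0,0,-2],
    [0,0,-2],
  ],
  twist=[0,0,0,0,0],
)

```text
clock: 29.15
ee_pos: [0.6338, -0.2041, 0.03]
eef_rot: [0.621, 0.784, 0.0, 0.001]
contact_force: [-0.7, 0.3, 4.7]
opening: 0.152
gripper_force: 30.0
```

>>> jog_arm(
  jaw=[-0.2,0.2,0.4,0.4,0.4],
  linear=[
    [0,0,0],
    [0,0,0],
    [0,0,0],
    [0,0,0],
    [0,0,0],
  ],
  twist=[0,0,0,0,0],
)

```text
clock: 29.78
ee_pos: [0.633, -0.204, 0.0282]
eef_rot: [0.621, 0.784, -0.0, -0.0]
contact_force: [-1.1, -0.2, 0.3]
opening: 0.672
gripper_force: 0.0
```

>>> jog_arm(
  jaw=[0.4,0.4,0.4,0.4,0.4],
  linear=[
    [0,0,30],
    [0,0,80],
    [0,0,130],
    [-30,0,180],
    [-70,0,230],
  ],
  twist=[0,0,0,0,0],
)

```text
clock: 30.4
ee_pos: [0.5635, -0.2037, 0.2585]
eef_rot: [0.621, 0.784, 0.0, 0.0]
contact_force: [-0.2, -1.1, 0.8]
opening: 0.702
gripper_force: 0.0
```

>>> jog_arm(
  jaw=[0.4,0.4,0.4,0.4,0.4],
  linear=[
    [-20,0,40],
    [-40,0,80],
    [-60,0,100],
    [-60,0,100],
    [-60,0,100],
  ],
  twist=[0,0,0,0,0],
)

```text
clock: 31.02
ee_pos: [0.5039, -0.2041, 0.3562]
eef_rot: [0.621, 0.784, -0.0, -0.0]
contact_force: [0.2, -1.0, 0.7]
opening: 0.7
gripper_force: 0.0
```

```bash
python3 look.py w10 wall tower hill_cap figure
```

```text
31.07 [ 0.5039 -0.2039  0.3559] [-0.229  0.973  0.001]
wall 0.77 px [351. 194.] rect@z 0.054 625 -198 size 32 80 ang 13.2
tower 0.71 px [376.  54.] rect@z 0.052 601 7 size 69 60 ang 51.2
```

View pics/w10.png

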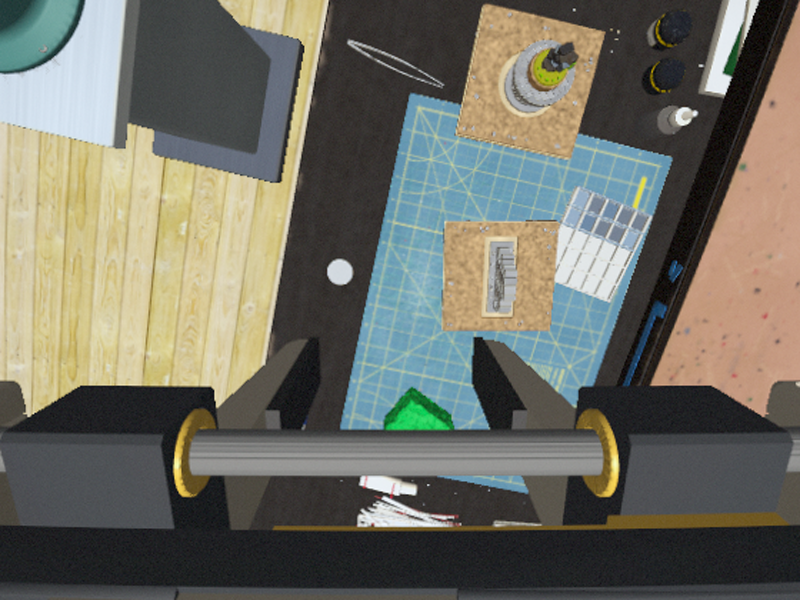

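The wall sits centred in its cut-out at (500,276), and the figure stands on the tower at (553,62). I'll check the cap and the rest in one scene view.

Run:
```python
from h import *
im=cams.snapshot("scene"); cv2.imwrite("pics/fin.png",cv2.resize(im[120:330,120:400],(800,600),interpolation=cv2.INTER_CUBIC))
c=cam("scene")
for k in ["hill_cap","figure","tower","wall","paint_pot"]:
    for r in spot_in("scene",k)[:2]: print(k,round(r["p"],2),(c[2]@np.array(r["location"])+c[3]).round(3))
```

```text
hill_cap 0.91 [ 0.567 -0.4    0.043]
hill_cap 0.76 [0.602 0.212 0.09 ]
figure 0.65 [0.594 0.021 0.079]
tower 0.93 [0.589 0.031 0.038]
tower 0.45 [0.43  0.246 0.028]
wall 0.7 [ 0.624 -0.197  0.033]
paint_pot 0.51 [0.43  0.246 0.03 ]
```

View pics/fin.png

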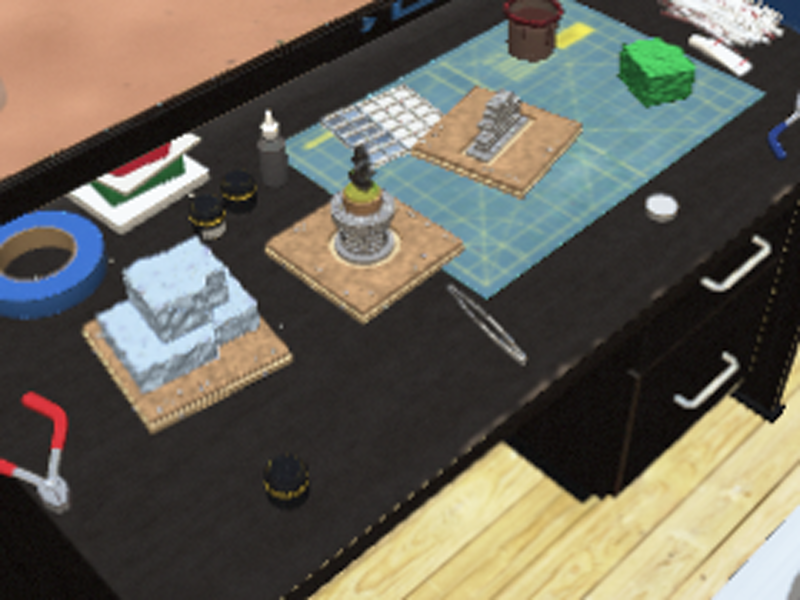

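The picture shows all four pieces in place and upright: cap (178,285), tower with figure (362,205), wall (497,125). The paint pot (286,480) and the tin (661,207) haven't moved.

```bash
python3 -c "
from bench import manip
print(manip.sign_off())"
```

```text
the job is handed in; nothing more can be done
None
```

I handed in the job at about 31 s on the robot's clock: the tower and wall are in their cut-outs, the figure is on the tower and the cap is on its foam block, all upright and let go in the last picture; sign-off returned no verdict.

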